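# Press the coffee and bring the pot to the mug

## Task

Press the cafetiere's plunger slowly all the way down to its stop while the pot stands on its cork mat, and keep it pressed there for about two seconds so that the grounds settle. Then take the pot by its handle, lift it off the mat without tipping it, and bring its pouring lip (the edge of the rim opposite the handle) over the open mug, the base of the pot just clear of the mug's rim (no more than a hand's breadth above it). Finish holding the pot there by its handle, level and still, ready to pour, with the plunger still down: do not put it down or let go; leave the mug and the sugar jar, honey jar and teaspoon where they stand.

Things in the scene. Friction and masses are not known exactly. Their poses are not given: they have to be found in the camera images.
- cafetiere: coffee press, clear jug of dark coffee, pale round metal lid, black frame and handle; 72 x 110 x 140 mm without the plunger, about 0.5 kg, on the cork mat. Origin: under the middle of its outline, at the pot's bottom face; z up. The jug's axis is at x = 0, y = +19 mm of this frame, lid radius 36 mm. Handle on the -y side, pouring lip on the +y side. Glass and lid are hot and too wide to hold
- cafetiere_handle (a point): where to grip the black handle: upper part of its upright bar, at (-13, -47, 98) mm in the cafetiere's frame, same axes. The bar is 13 mm wide along x, 10 to 15 mm deep along y, from z = 57 to 114 mm, its top bend at 121 mm; free gap to the jug 25 mm; lid top at z = 140 mm. Fingers from above close on it along x; the weight hangs 65 mm to its +y side: grip with 60 N or more
- cafetiere_lip (a point): the pouring lip, not marked: the point of the jug's rim, under the lid's edge, opposite the handle, at (7, 54, 130) mm in the cafetiere's frame, axes as the cafetiere's
- plunger_knob (a point): top of the round black plunger knob (20 mm across, 18 mm high), on the jug's axis; it moves down with the plunger. 184 mm above the pot's bottom when the plunger is fully up, 158 mm when fully down
- cafetiere_plunger (a joint): how far the plunger is pressed, m: 0 = fully up, 0.026 = at its stop. It drags: pushing it takes 3 N plus 60 N per m/s, and it stays where it is left
- cork_mat: round cork mat under the cafetiere, 110 mm across, 8 mm thick, fixed to the worktop; origin at the middle of its underside
- mug: open ceramic mug, cream with yellow stripes, 84 mm across the rim, 101 mm high, empty, loose. Origin: on the worktop under the middle of its outline (120 mm along y with the handle); the mug's own axis is at y = +18 mm of this frame and its handle is on the -y side
- mug_mouth (a point): middle of the mug's open mouth, at the height of the rim (101 mm above the worktop)
- sugar_jar: bystander: glass jar with a wooden lid, 59 mm across, 78 mm high, behind the work; origin under its middle
- honey_jar: bystander: small jar with a metal lid, 50 mm across, 70 mm high, behind the work; origin under its middle
- teaspoon: bystander: steel teaspoon 130 mm long, lying behind the work; origin under its middle, length along its x

How it is judged:
On the way, in this order (a step that is already met when the one before it is completed fails the run):
1. the plunger is pressed to its stop (within 2.5 mm) and held there under the hand for 1 s, the pot standing upright on its mat (value of joint cafetiere_plunger above 0.0235 m and contact force between any of the fingers, the arm and cafetiere above 1 N and horizontal distance between the grasp point and plunger_knob below 0.04 m and z of cafetiere in the frame of cork_mat below 0.012 m and horizontal distance between cafetiere and cork_mat below 0.05 m and angle between cafetiere's own z axis and vertical below 0.1 rad), for 1 s.
2. the pot is lifted at least 30 mm clear of the mat by its handle (z of cafetiere in the frame of cork_mat above 0.038 m and distance between the grasp point and cafetiere_handle below 0.045 m and contact force between any of the fingers, the arm and cafetiere above 1 N), for 0.2 s.
At the end, for the whole second after the job is handed in: gripped by its handle, the pot hangs still, level within 10 degrees, lip within 35 mm (from above) of the mug mouth's middle, base 3 to 110 mm above the rim, not touching the mug; plunger within 4 mm of its stop; mug upright, within 20 mm of its start (horizontal distance between cafetiere_lip and mug_mouth below 0.035 m and z of cafetiere in the frame of mug_mouth between 0.003 and 0.11 m and angle between cafetiere's own z axis and vertical below 0.17 rad and linear speed of cafetiere below 0.03 m/s and angular speed of cafetiere below 0.2 rad/s and value of joint cafetiere_plunger above 0.022 m and contact force between any of the fingers, the arm and cafetiere above 1 N and distance between the grasp point and cafetiere_handle below 0.045 m and contact force between cafetiere and mug below 0.05 N and distance of mug from where it was at the start of the episode below 0.02 m and angle between mug's own z axis and vertical below 0.1 rad); the arm keeps its last pose, push and grip.
It fails at once if the plunger is rammed down (faster than 0.12 m/s) (velocity of joint cafetiere_plunger above 0.12 m/s).
It fails at once if the pot is tipped by more than 17 degrees (angle between cafetiere's own z axis and vertical above 0.3 rad).
It fails at once if the mug is shoved by more than 30 mm or tipped (distance of mug from where it was at the start of the episode above 0.03 m or angle between mug's own z axis and vertical above 0.3 rad).
It fails at once if the sugar jar, honey jar or teaspoon is moved by more than 20 mm (distance of any of sugar_jar, honey_jar, teaspoon from where it was at the start of the episode above 0.02 m).
It also fails if it takes over 58 s, if anything falls off the work surface, if the arm or the gripper's body presses on something with over 40 N, if the wrist force passes 120 N, or if a joint passes its speed limit or range.

## Robot

A 6-joint arm with a two-finger parallel gripper is mounted at the origin on a cart in front of the work surface, level with it; the furniture and walls round the work are solid. World frame = base frame: x ahead of the robot, y to its left, z up, the work surface at z = 0. Lengths are in m, angles in rad, forces in N, time in s.
With the tool pointing down it reaches from about 0.375 to 0.9 m from the base axis. Payload 3.1 kg.
Tool frame: the origin (TCP) lies at the very end of the fingers, on their centre line; the grasp point (between the pads) lies 19 mm behind it; x points along the fingers, y is the direction in which the jaws open and shut, and the axes are right-handed (so a half turn about x gives the same grasp; the last joint's range is limited). The gripper opens to 87 mm and grips with 3 to 60 N. Pads are 19 mm wide; open, the fingers measure 117 mm over their backs; the gripper's body (75 mm by 190 mm) begins 51 mm behind the grasp point.
Start: joints at [0.979, 0.527, 1.433, -0, 1.181, -0.178], TCP at [0.251, 0.572, 0.201] pointing down, gripper open.
Joint ranges: [-3.08, 3.08], [-0.75, 2.2], [0.22, 2.44], [-1.43, 4.57], [0, 2.65], [-2.85, 2.85]. Speed limits (rad/s): [2.79, 2.79, 3.14, 3.14, 3.14, 3.14].

## Interface

Orientations are given as a 3x3 rotation matrix whose columns are the frame's x, y, z axes.
In Python, from rig import readout, viewer, robot gives the robot as it stands.
- The arm moves only by the tool step_arm, never from a script. Its argument "deltas" is a list that holds one entry, the list of rows, each a list of 5 numbers: the opening in per cent of the stroke, from 0 (shut) to 100 (fully open), then the shift along the tool's x, y, z in m, then the turn about the tool's x in rad. In form: [[[gripper, x, y, z, yaw], ...]]. A call has 1 to 8 rows; each row shifts and turns the commanded pose from where the row before left it, along the tool's axes as they then stand; what a row does not reach is not made up. A row lasts 1/12 s, in which the tool goes at most 41.7 mm and 7.16 degrees, less where a joint would pass 70% of its speed; a pose out of reach is approached as far as the arm can. A call is refused whole if a number of a shift passes 0.0417 or a number of a turn 0.125, either way. A call with a gripper value outside its range is refused whole. The fingers move at their own pace and stop on an object; "force" is the grip in N (left out, the last holds). Time passes only in rows, so rows that do not move let the fingers close. It gives the time, the measured TCP pose, the force and the opening at its end, in the units of the state.
- readout.get_state(): the state, without advancing time (a new reading comes with each control period).
- viewer.get_image(name): name is "scene" or "top" or "wrist"; returns a dict with "color" (384x512x3 uint8, red, green, blue), "depth" (384x512 float32, m along the optical axis (not along the pixel's ray), 0 where there is no reading), "K" (3x3 intrinsics, pixels), "distortion" ([k1, k2, p1, p2, k3] as OpenCV has them; the pictures are not rectified), "xyz" and "orientation" of the camera in the world. Camera axes: x right, y up, looking along -z (the intrinsics and any distortion apply to the point x, -y, -z); pixel columns grow to the right and rows downward; lengths in m; the calibration is good to about 2 mm. A picture is of the moment at which its call begins.
- robot.sign_off(): hands the job in, once; it reports no verdict.
The state is a dict: "clock": time; "joint_positions": joint angles; "qd": joint speeds; "tau": joint torques, N m; "tcp_pos": TCP position; "orientation": TCP orientation; "force": force on the tool from outside, world axes, zero at the start; "torque": the same for the moment, N m; "finger_gap": finger opening in m.
Only numpy, scipy, OpenCV 4.12 (cv2) and the standard library are available. Lean on these libraries where they do the work, as an engineer would, in place of code of your own. Each camera call takes 0.05 s, during which the arm holds its last target.

## Working session

There is one attempt and no reset: what is moved stays moved. The work goes in short steps, Python scripts to look and compute and a tool call to move; the robot and the scene stay as the last step left them, time stands still between calls to the robot, and variables do not carry over. Pictures are saved under pics/ and viewed, and the job is handed in when it is done.

Besides the shell and the picture viewer there is one more tool, called after "Call:" as name(argument=value, ...) on one line, values as JSON. step_arm: Moves the arm, as the interface text tells. Its arguments: {"type":"object","properties":{"deltas":{"type":"array","items":{"type":"array","items":{"type":"array","items":{"type":"number"}}}},"force":{"type":"number"}},"required":["deltas"]}

```bash
mkdir -p pics; ls; cat > h.py <<'E'
import numpy as np, cv2
from rig import readout, viewer, robot
def grab(n,tag):
    im=viewer.get_image(n); cv2.imwrite(f'pics/{tag}.png',im['color'][:,:,::-1]); np.savez(f'{tag}.npz',**{k:np.array(v) for k,v in im.items()}); return im
def cloud(im):
    h,w=im['depth'].shape
    uv=np.stack(np.meshgrid(np.arange(w),np.arange(h)),-1).reshape(-1,1,2).astype(float)
    n=cv2.undistortPoints(uv,np.array(im['K'],float),np.array(im['distortion'],float)).reshape(h,w,2)
    d=im['depth']; p=np.stack([n[...,0]*d,-n[...,1]*d,-d],-1)
    W=p@np.array(im['orientation']).T+np.array(im['xyz']); W[d==0]=np.nan
    return W
E
python3 - <<'E'
from h import *
for n in ['scene','top','wrist']:
    im=grab(n,n+'0'); print(n,im['xyz'],im['orientation'])
print(readout.get_state())
E
```

```text
pics
scene [ 0.04409799 -0.43531868  0.69315052] [[ 0.51707848  0.57267073 -0.63614314]
 [-0.85581119  0.33311086 -0.39575796]
 [-0.01473281  0.74905634  0.66234247]]
top [ 0.4813604  -0.09715029  1.201946  ] [[-0.004502    0.9918512  -0.12732216]
 [-0.99994217 -0.00322164  0.01026021]
 [ 0.00976641  0.12736098  0.99180835]]
wrist [0.17231472 0.60683875 0.38322062] [[ 0.40120845 -0.87193687 -0.28063833]
 [ 0.91598533  0.38136807  0.12461654]
 [-0.00163126 -0.3070578   0.95168947]]
{'clock': 0.15, 'joint_positions': array([ 9.78485114e-01,  5.28269110e-01,  1.43362624e+00,  4.49037652e-06,
        1.18139463e+00, -1.78526100e-01]), 'qd': array([ 0.00300123, -0.00321664, -0.00542415,  0.00119081, -0.00147876,
        0.00126657]), 'tau': array([-1.11282097e-04, -4.40427732e+01, -1.76842028e+01,  6.33275625e-02,
        5.51793817e-02, -8.07352785e-05]), 'tcp_pos': array([0.25094154, 0.57174831, 0.20058052]), 'orientation': array([[-9.51028906e-04,  4.02078639e-01,  9.15604644e-01],
       [-1.40587047e-03,  9.15603615e-01, -4.02079648e-01],
       [-9.99998560e-01, -1.66961090e-03, -3.05495020e-04]]), 'force': array([0.24642967, 0.38549466, 0.5332585 ]), 'torque': array([-0.02771203, -0.01440551,  0.04554823]), 'finger_gap': 0.0870171702898972}
```

View pics/scene0.png

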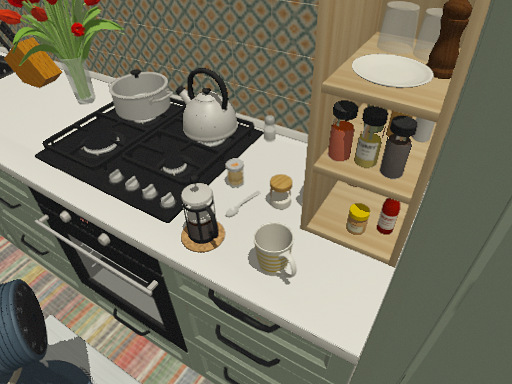

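View pics/top0.png

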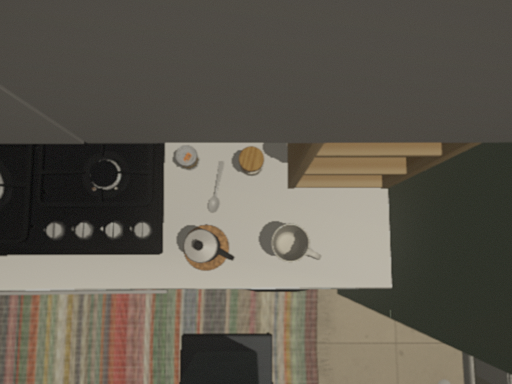

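```bash
python3 - <<'E'
import numpy as np,cv2
from h import cloud
for n in ['top0','scene0']:
    d=dict(np.load(n+'.npz')); 
    c=d['color'][:,:,::-1]
    if n=='top0': crop=c[180:290,160:360]; 
    else: crop=c[170:290,160:310]
    cv2.imwrite(f'pics/{n}_crop.png',cv2.resize(crop,None,fx=4 if n=='top0' else 5,fy=4 if n=='top0' else 5,interpolation=cv2.INTER_CUBIC))
d=dict(np.load('top0.npz'));W=cloud(d)
for r in range(232,266,2): print(r,[(c,W[r,c].round(3).tolist()) for c in range(184,240,4)][::1] if 0 else ' '.join(f'{1000*W[r,c,2]:.0f}' for c in range(176,324,3)))
s=W[:,:,2]
# mug rim
y,x=np.where((s>0.09)&(s<0.11)&(np.arange(512)[None]>260)&(np.arange(512)[None]<330)&(np.arange(384)[:,None]>215)&(np.arange(384)[:,None]<270))
P=W[y,x]; print('rim',len(P),P.min(0),P.max(0),cv2.minEnclosingCircle(P[:,:2].astype(np.float32)))
E
```

```text
232 -0 -4 1 -1 1 146 147 141 145 144 142 140 10 6 5 9 1 1 0 0 5 2 -4 -2 1 0 1 -3 3 3 -1 4 -2 100 43 23 9 12 15 22 37 51 77 100 8 -1 0 -3 4 -1
234 -1 2 1 -1 141 143 143 145 145 148 145 144 136 6 10 nan 4 -0 -2 -0 -1 2 2 -1 -1 -1 4 -2 2 -1 -0 2 1 76 25 9 12 10 9 17 20 40 67 97 1 1 -4 -1 3 2
236 -1 1 -0 -1 143 142 145 142 147 144 145 143 142 75 9 15 12 0 2 -2 0 2 -0 -1 -1 2 1 0 -2 0 -4 1 98 41 13 8 12 11 7 7 16 36 56 86 5 1 1 -3 1 -2
238 1 4 0 141 143 145 146 146 147 142 147 nan 144 124 12 6 8 3 3 -2 7 2 2 3 -5 -0 -1 -1 2 2 1 -3 102 36 10 8 9 9 7 9 13 24 45 81 102 0 -1 2 -3 1
240 2 -3 -0 141 142 143 145 143 148 147 145 146 141 141 17 9 8 10 1 2 -2 -0 -3 nan -7 2 -1 -4 3 1 -0 2 99 20 12 3 8 6 3 6 5 18 42 77 101 1 -2 4 3 -2
242 nan -1 2 141 145 144 183 190 188 149 147 143 147 142 13 8 9 10 -0 3 -0 -1 1 2 3 -3 -1 1 1 2 2 3 98 17 5 8 10 9 11 11 10 17 41 75 102 0 -1 -3 1 1
244 2 -2 -1 142 145 146 188 189 191 151 147 145 144 145 32 7 11 6 3 -1 2 -1 -0 -3 3 -5 -0 -3 -0 -4 3 4 101 14 8 8 9 7 11 10 7 19 39 75 101 0 -2 1 2 2
246 5 -1 -3 142 146 148 188 189 193 150 149 148 142 144 35 9 4 7 -1 5 -2
[... 837 characters left out ...]
258 3 2 0 10 7 145 143 145 142 141 142 143 90 12 7 6 6 121 111 101 2 -0 -3 1 -0 3 -2 2 0 1 -2 -1 -1 2 -4 96 66 50 53 66 80 99 0 -1 1 1 36 87 78 3
260 -4 -1 1 -0 13 141 144 142 142 140 143 111 8 9 9 5 8 1 -3 3 -1 -1 -3 -5 -0 -2 0 -3 -5 -0 -1 -0 -0 -2 1 3 102 97 91 98 102 1 -0 -1 2 1 2 -2 7 -3
262 2 -4 3 -2 10 9 5 139 139 139 11 8 5 10 9 9 4 1 2 3 -1 -1 -4 -2 3 -1 -1 0 -1 -0 -2 4 -5 1 -1 1 5 3 -4 0 0 -1 -1 -3 -1 -0 5 -2 1 1
264 0 3 -2 -4 -2 12 9 10 5 8 5 12 7 4 4 -3 -0 -1 2 -0 -0 3 4 -1 3 1 2 -4 2 -2 2 -0 0 -4 -0 1 1 -1 -1 1 3 4 1 1 4 0 0 0 -6 -1
rim 290 [ 0.46589811 -0.24610353  0.09003097] [ 0.54743744 -0.14114855  0.10758627] ((0.5001460909843445, -0.19497565925121307), 0.05550893396139145)
```

View pics/top0_crop.png

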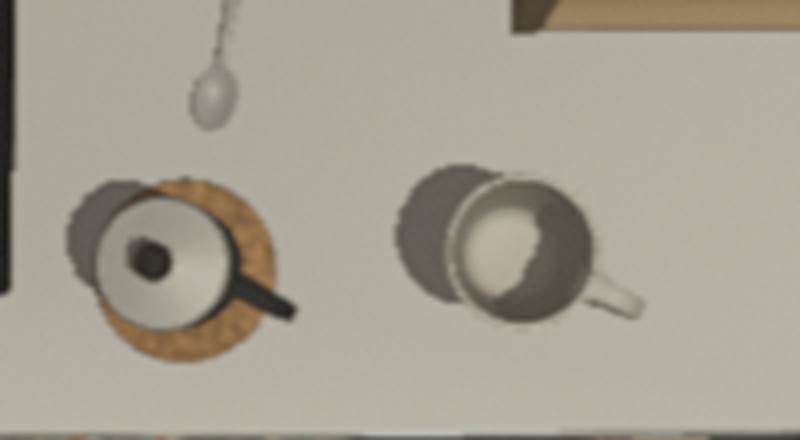

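```bash
python3 - <<'E'
import numpy as np,cv2
from scipy.optimize import least_squares
from h import cloud
def circ(P):
    f=lambda q:np.hypot(P[:,0]-q[0],P[:,1]-q[1])-q[2]
    return least_squares(f,[*P[:,:2].mean(0),.04],loss='soft_l1',f_scale=.003).x
R,C=np.mgrid[:384,:512]
for n,bp,bm in [('top0',(170,240,225,270),(265,325,218,268)),('scene0',(175,232,175,260),(245,305,215,285))]:
    d=dict(np.load(n+'.npz'));W=cloud(d);z=W[...,2]
    b=(C>bp[0])&(C<bp[1])&(R>bp[2])&(R<bp[3])
    K=W[b&(z>.175)]; print(n,'knob',len(K),np.median(K,0),(K.min(0)+K.max(0))/2,K[:,2].max())
    k=np.median(K,0)[:2]
    L=W[b&(z>.136)&(z<.152)]; print('lid',len(L),cv2.minEnclosingCircle(L[:,:2].astype(np.float32)), L.mean(0))
    l=np.array(cv2.minEnclosingCircle(L[:,:2].astype(np.float32))[0])
    H=W[b&(z>.118)&(z<.131)]; H=H[np.hypot(*(H[:,:2]-l).T)>.042]
    print('handle',len(H),H.mean(0)); 
    print(cv2.minAreaRect(H[:,:2].astype(np.float32)),H.min(0),H.max(0))
    M=W[(C>bm[0])&(C<bm[1])&(R>bm[2])&(R<bm[3])&(z>.097)&(z<.106)]
    print('rim',circ(M),len(M))
# shelf extents
d=dict(np.load('top0.npz'));W=cloud(d)
for p in [(160,250),(156,186),(187,300),(187,375),(160,310),(200,213),(170,220)]: print(p,W[p].round(3))
s=dict(np.load('scene0.npz'));V=cloud(s).reshape(-1,3)
A=np.vstack([W.reshape(-1,3),V]);A=A[(A[:,2]>.12)&(A[:,1]<.1)&(A[:,0]>.3)]
for zz in (.12,.2,.3,.4,.5):
  q=A[(A[:,2]>zz)&(A[:,2]<zz+.1)&(A[:,1]>-.45)&(A[:,1]<-.05)]
  print(zz,len(q),np.nanpercentile(q,1,0) if len(q) else'')
E
```

```text
top0 knob 79 [0.50019362 0.01100139 0.18773107] [0.499345   0.01188133 0.18727802] 0.19322080073697445
lid 804 ((0.5000802874565125, 0.012142925523221493), 0.03583208844065666) [0.500087   0.01122756 0.14396902]
handle 58 [ 0.48142538 -0.03893112  0.12538847]
((0.4810096025466919, -0.03946061059832573), (0.026655729860067368, 0.010638409294188023), 63.16636276245117) [ 0.47328255 -0.05154587  0.11843271] [ 0.4904695  -0.02584566  0.12983745]
rim [ 0.50665876 -0.18281682  0.04075207] 169
scene0 knob 61 [0.49621298 0.00487899 0.1848844 ] [0.49866615 0.00786796 0.18295473] 0.18990118618719054
lid 556 ((0.4998992681503296, 0.008439318276941776), 0.03640860691666603) [0.49600679 0.00517253 0.14286404]
handle 47 [ 0.48005222 -0.04349363  0.12447631]
((0.48069530725479126, -0.0428069569170475), (0.022154653444886208, 0.011010510846972466), 62.40448760986328) [ 0.47439364 -0.05383481  0.11849969] [ 0.48975887 -0.03267566  0.12929337]
rim [ 0.50696856 -0.18633395  0.04105556] 157
(160, 250) [ 0.696 -0.095  0.078]
(156, 186) [0.707 0.053 0.071]
(187, 300) [ 0.642 -0.216  0.013]
(187, 375) [ 0.642 -0.399  0.01 ]
(160, 310) [ 0.64  -0.198  0.37 ]
(200, 213) [ 0.612 -0.005  0.007]
(170, 220) [ 0.686 -0.022  0.006]
0.12 9607 [ 0.32516867 -0.44609883  0.12213138]
0.2 13489 [ 0.32516671 -0.44606356  0.20152363]
0.3 14669 [ 0.32481779 -0.44742733  0.30174538]
0.4 18920 [ 0.32465819 -0.44802853  0.40133289]
0.5 9785 [ 0.32398132 -0.44943356  0.50073028]
```

View pics/scene0_crop.png

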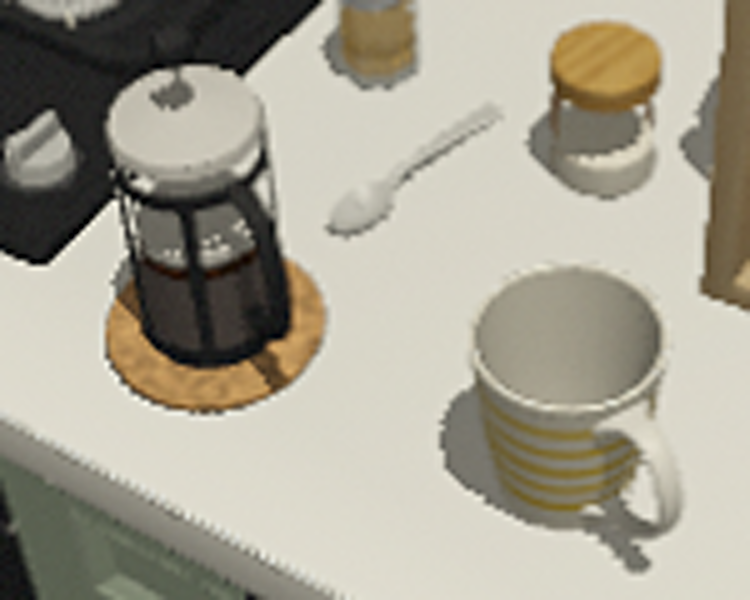

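The pot's axis is near (0.500, 0.010), its handle heads about -113°, and the mug mouth is near (0.507, -0.184). I'm raising the arm and going closer for a look.

Call:
step_arm(deltas=[[[0,-0.02,-0.005,0.005,0],[0,-0.02,-0.018,0.022,0],[0,-0.02,-0.018,0.022,0],[0,-0.02,-0.018,0.022,0],[0,-0.02,-0.018,0.022,0],[0,0,-0.018,0.022,0],[0,0,-0.018,0.022,0],[0,0,-0.018,0.022,0]]])

```text
clock: 0.82
tcp_pos: [0.3445, 0.3871, 0.3017]
orientation: [[0.001, 0.402, 0.916], [0.0, 0.916, -0.402], [-1.0, 0.001, 0.0]]
force: [-0.5, 0.2, -0.3]
finger_gap: 0.0416
```

Call:
step_arm(deltas=[[[0,0,-0.018,0.022,0],[0,0,-0.018,0.022,0],[0,0,-0.018,0.022,0],[0,0,-0.018,0.022,0],[0,0,-0.018,0.022,0],[0,0,-0.018,0.022,0],[0,0,-0.018,0.022,0],[0,0,-0.018,0.022,0]]])

```text
clock: 1.48
tcp_pos: [0.4476, 0.1844, 0.3012]
orientation: [[-0.0, 0.402, 0.916], [-0.0, 0.916, -0.402], [-1.0, -0.0, -0.0]]
force: [-0.2, 0.7, 0.2]
finger_gap: 0.0009
```

Call:
step_arm(deltas=[[[0,0,-0.018,0.022,0],[0,0,-0.018,0.022,0],[0,0,-0.018,0.022,0],[0,0,-0.018,0.018,0],[0,0,-0.005,0.005,0],[0,0,0,0,0.12],[0,0,0,0,0.12],[0,0,0,0,0.12]]])

```text
clock: 2.15
tcp_pos: [0.4974, 0.0797, 0.301]
orientation: [[-0.001, 0.704, 0.711], [0.001, 0.711, -0.704], [-1.0, -0.0, -0.001]]
force: [-0.5, 1.1, 0.2]
finger_gap: 0.0003
```

Call:
step_arm(deltas=[[[0,0,0,0,0.12],[0,0,0,0,0.12],[0,0,0,0,0.12],[0,0,0,0,0.12],[0,0,0,0,0.12],[0,0,0,0,0.12],[0,0,0,0,0.12],[0,0,0,0,0.12]]])

```text
clock: 2.82
tcp_pos: [0.4973, 0.0802, 0.3011]
orientation: [[-0.001, 0.986, -0.168], [0.001, -0.168, -0.986], [-1.0, -0.001, -0.0]]
force: [-0.2, 0.3, 0.2]
finger_gap: 0.0002
```

Call:
step_arm(deltas=[[[0,0,0,0,0.12],[0,0,0,0,0.12],[0,0,0,0,0],[0,0,0,0,0]]])

```text
clock: 3.15
tcp_pos: [0.4975, 0.08, 0.3012]
orientation: [[-0.001, 0.921, -0.389], [0.0, -0.389, -0.921], [-1.0, -0.001, -0.0]]
force: [0.5, 0.4, -0.6]
finger_gap: 0.0007
```

```bash
python3 - <<'E'
from h import *
im=grab('wrist','w1'); s=readout.get_state(); print(s['clock'],s['tcp_pos'],s['orientation'].round(4),s['force'],s['joint_positions'].round(3)); print(im['xyz'])
cv2.imwrite('pics/w1b.png',cv2.resize(im['color'][:,:,::-1],None,fx=1.5,fy=1.5))
E
```

```text
3.2 [0.49758254 0.07983891 0.30122109] [[-5.000e-04  9.212e-01 -3.892e-01]
 [ 2.000e-04 -3.892e-01 -9.212e-01]
 [-1.000e+00 -5.000e-04  0.000e+00]] [-0.22043793 -0.70617906 -0.23562284] [-0.063  0.25   1.595  0.     1.297  0.337]
[0.52948507 0.15882072 0.4839041 ]
```

View pics/w1b.png

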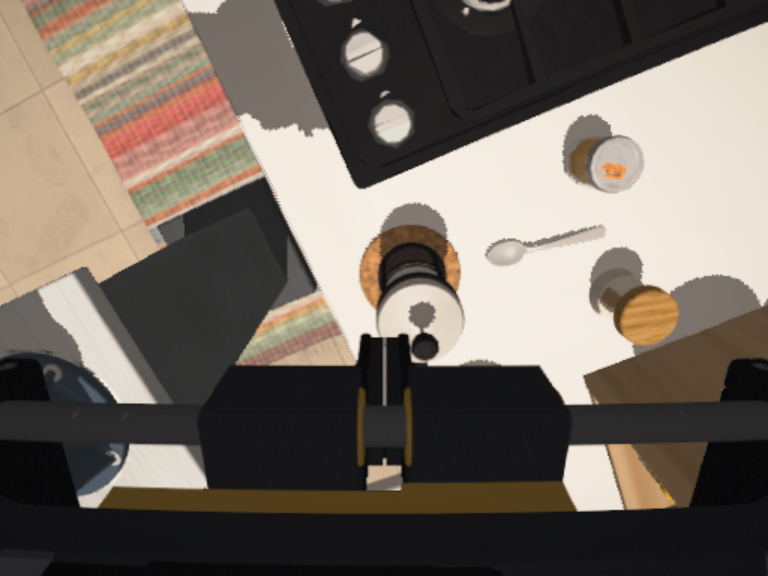

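```bash
python3 - <<'E'
import numpy as np,cv2
from h import cloud
d=dict(np.load('w1.npz'));W=cloud(d);z=W[...,2]
R,C=np.mgrid[:384,:512]
b=(np.hypot(W[...,0]-.5,W[...,1]-.01)<.05)&(z<.2)
K=W[b&(z>.178)];print(len(K),np.median(K,0),(K.min(0)+K.max(0))/2)
L=W[b&(z>.136)&(z<.153)];print(len(L),cv2.minEnclosingCircle(L[:,:2].astype(np.float32)),np.percentile(L,[1,99],0))
mm=(np.hypot(W[...,0]-.5,W[...,1]-.01)<.08)&(z>.004)&(z<.0115);M=W[mm];print('mat',len(M),np.median(M[:,2]))
# knob by colour: dark blob
g=d['color'].sum(-1); m=((g<120)&(R>218)&(R<242)&(C>274)&(C<294)).astype(np.uint8)
print(cv2.connectedComponentsWithStats(m)[2:])
# top: handle radial angles
d=dict(np.load('top0.npz'));W=cloud(d);z=W[...,2]
R,C=np.mgrid[:384,:512]
b=(C>190)&(C<245)&(R>225)&(R<270)&(z>.08)&(z<.131)
P=W[b];v=P[:,:2]-[.5,.0115];r=np.hypot(*v.T);k=(r>.044)&(r<.08)
v=v[k];r=r[k]
for lo in np.arange(.044,.08,.004):
    q=(r>=lo)&(r<lo+.004)
    if q.sum(): print(round(lo,3),q.sum(),np.degrees(np.arctan2(*v[q].mean(0)[::-1])).round(1),P[k][q].mean(0).round(4))
E
```

```text
271 [0.49903329 0.01403593 0.18758564] [0.49868683 0.01273764 0.18403395]
2016 ((0.4984470307826996, 0.011945116333663464), 0.03575121983885765) [[ 0.46697099 -0.02042639  0.13651713]
 [ 0.53229556  0.04605434  0.14781433]]
mat 1309 0.007367497466384154
(array([[     0,      0,    512,    384, 196497],
       [   275,    222,     17,     15,    110],
       [   283,    239,      1,      1,      1]], dtype=int32), array([[255.48429238, 191.47957475],
       [283.30909091, 227.55454545],
       [283.        , 239.        ]]))
0.044 8 -109.3 [ 0.4848 -0.0318  0.1272]
0.048 9 -109.5 [ 0.4833 -0.0357  0.128 ]
0.052 9 -109.7 [ 0.4819 -0.039   0.1269]
0.056 11 -110.9 [ 0.4793 -0.0427  0.1257]
0.06 10 -111.2 [ 0.4776 -0.0463  0.1218]
0.064 10 -112.0 [ 0.4754 -0.0495  0.1171]
0.068 10 -111.7 [ 0.4742 -0.0534  0.11  ]
0.072 5 -111.0 [ 0.4739 -0.0565  0.1005]
```

Call:
step_arm(deltas=[[[0,0.01,0.007,0.015,0],[0,0.015,0.007,0.016,0],[0,0.015,0.007,0.016,0],[0,0.015,0.007,0.015,0],[0,0.015,0,0,0],[0,0.015,0,0,0],[0,0.008,0,0,0],[0,0.003,0,0,0]]])

```text
clock: 3.87
tcp_pos: [0.4984, 0.0117, 0.204]
orientation: [[-0.003, 0.92, -0.391], [0.001, -0.391, -0.92], [-1.0, -0.003, 0.001]]
force: [0.0, -0.5, 0.5]
finger_gap: 0.0002
```

Call:
step_arm(deltas=[[[0,0.002,0,0,0],[0,0.002,0,0,0],[0,0.002,0,0,0],[0,0.002,0,0,0],[0,0.002,0,0,0],[0,0.002,0,0,0]]])

```text
clock: 4.37
tcp_pos: [0.4996, 0.0115, 0.1935]
orientation: [[0.001, 0.92, -0.392], [-0.0, -0.392, -0.92], [-1.0, 0.001, -0.0]]
force: [0.2, 0.0, -0.8]
finger_gap: 0.0007
```

Call:
step_arm(deltas=[[[0,0.002,0,0,0],[0,0.002,0,0,0],[0,0.002,0,0,0],[0,0.002,0,0,0],[0,0.002,0,0,0],[0,0.002,0,0,0]]])

```text
clock: 4.87
tcp_pos: [0.4994, 0.0114, 0.1811]
orientation: [[-0.0, 0.92, -0.392], [-0.0, -0.392, -0.92], [-1.0, -0.0, 0.0]]
force: [-0.2, 0.6, 0.5]
finger_gap: 0.0004
```

Call:
step_arm(deltas=[[[0,0.002,0,0,0],[0,0.002,0,0,0],[0,0.002,0,0,0],[0,0.002,0,0,0],[0,0.001,0,0,0],[0,0.001,0,0,0]]])

```text
clock: 5.37
tcp_pos: [0.4993, 0.0115, 0.1712]
orientation: [[-0.0, 0.92, -0.392], [0.0, -0.392, -0.92], [-1.0, -0.0, 0.0]]
force: [0.2, 0.3, 0.5]
finger_gap: 0.0007
```

The force reads about 0.5 N where 4 N was expected, so I'm looking before going further.

```bash
python3 - <<'E'
from h import *
im=grab('scene','s2'); s=readout.get_state(); print(s['tcp_pos'],s['force'],s['torque'],s['tau'])
a=im['color'][130:270,140:300,::-1]
w=grab('wrist','w2')['color'][180:340,190:350,::-1]
cv2.imwrite('pics/c2.png',np.hstack([cv2.resize(a,(400,400),interpolation=2),cv2.resize(w,(400,400),interpolation=2)]))
E
```

```text
[0.49928518 0.01146266 0.17108608] [ 0.70617538  0.50658612 -0.11458061] [-0.04032444  0.07481876 -0.03779508] [ 1.29023142e-02 -3.50112891e+01 -1.43886924e+01  6.89065713e-02
  4.60999130e-03  2.28040085e-04]
```

View pics/c2.png

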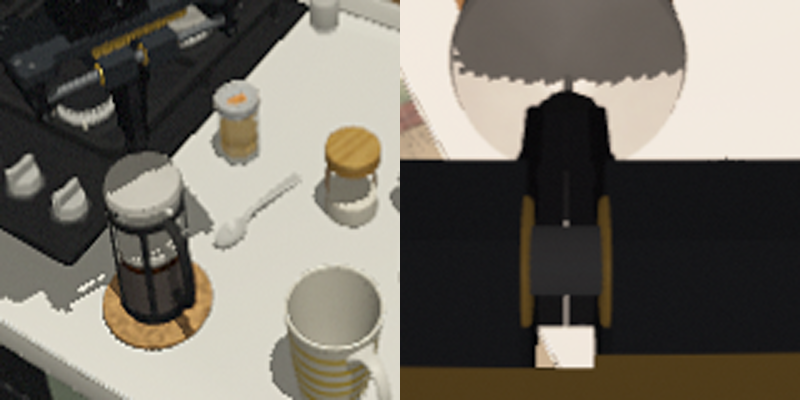

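```bash
cat >> h.py <<'E'
def proj(im,p):
    R=np.array(im['orientation']);q=(np.atleast_2d(p)-im['xyz'])@R; q=q*[1,-1,-1]
    return cv2.projectPoints(q.astype(float),np.zeros(3),np.zeros(3),np.array(im['K'],float),np.array(im['distortion'],float))[0].reshape(-1,2)
E
python3 - <<'E'
from h import *
im=dict(np.load('s2.npz'))
print(proj(im,[[.4993,.0115,.171],[.499,.012,.192],[.499,.012,.148],[.499,.012,.22]]))
print(proj(dict(np.load('scene0.npz')),[[.499,.012,.192],[.499,.012,.148]]))
a=cv2.imread('pics/s2.png')[165:240,165:235]; b=cv2.imread('pics/scene0.png')[165:240,165:235]
cv2.imwrite('pics/c3.png',np.hstack([cv2.resize(x,(390,420),interpolation=2) for x in(a,b)]))
W=cloud(im)
for r in range(176,206,2): print(r,' '.join(f'{1000*W[r,c,2]:.0f}/{1000*W[r,c,1]:.0f}' for c in range(184,214,3)))
E
```

```text
[[193.63545649 182.39863163]
 [192.13138013 174.96392688]
 [194.68772337 190.26365175]
 [190.41788474 164.64332454]]
[[192.13138013 174.96392688]
 [194.68772337 190.26365175]]
176 5/197 6/189 195/11 197/3 196/-1 190/-2 5/150 3/144 6/134 7/125
178 5/191 5/183 185/16 194/2 187/3 183/0 5/144 4/138 4/130 6/121
180 47/147 48/139 182/14 184/6 186/-1 2/149 6/139 5/132 8/122 8/114
182 42/146 41/140 41/133 180/6 177/2 3/142 4/134 10/122 7/117 -1/116
184 37/145 35/140 142/40 142/34 142/28 142/22 143/15 141/10 2/115 -0/110
186 6/167 141/42 143/35 143/29 159/10 143/16 145/9 143/4 142/-0 -1/105
188 143/43 143/36 144/29 148/20 154/9 147/9 145/5 145/-1 143/-6 1/99
190 142/38 143/32 146/24 147/17 151/8 148/4 144/1 144/-4 143/-9 140/-13
192 142/34 145/26 147/18 146/14 148/6 147/1 144/-3 145/-9 143/-14 140/-17
194 141/31 144/22 145/16 146/9 147/3 146/-3 144/-7 144/-13 142/-17 143/-23
196 145/23 143/19 144/13 143/7 145/0 144/-5 143/-10 143/-16 142/-21 137/-23
198 142/21 143/15 143/9 144/2 145/-4 143/-9 141/-13 142/-19 143/-25 135/-26
200 141/18 141/12 142/6 142/0 141/-5 143/-12 142/-17 141/-22 137/-25 -1/70
202 138/17 140/9 139/4 141/-3 142/-10 141/-14 141/-20 138/-24 -4/74 123/-25
204 8/117 136/8 138/1 139/-6 139/-11 138/-16 135/-20 81/14 -1/67 122/-28
```

View pics/c3.png

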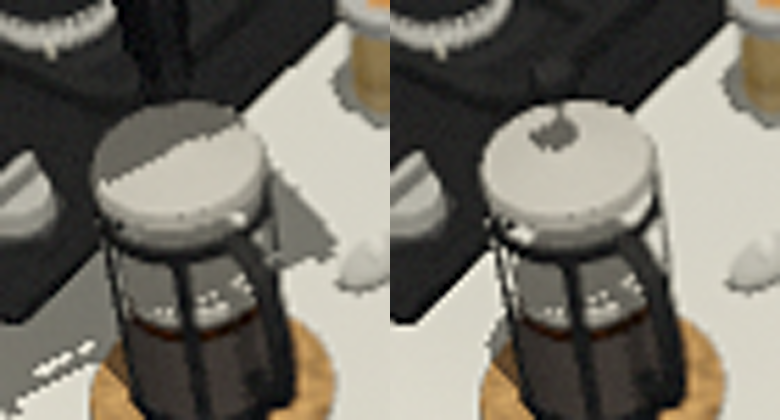

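The knob seems to be under the fingertips and going down (nothing of it shows above them). I'll continue slowly to the stop and watch the force.

Call:
step_arm(deltas=[[[0,0.001,0,0,0],[0,0.001,0,0,0],[0,0.001,0,0,0],[0,0.001,0,0,0],[0,0.001,0,0,0],[0,0,0,0,0]]])

```text
clock: 5.97
tcp_pos: [0.4996, 0.0114, 0.1665]
orientation: [[0.0, 0.92, -0.392], [-0.0, -0.392, -0.92], [-1.0, 0.0, -0.0]]
force: [-0.1, -0.1, 2.6]
finger_gap: 0.0005
```

Call:
step_arm(deltas=[[[0,0.001,0,0,0],[0,0.001,0,0,0],[0,0,0,0,0]]])

```text
clock: 6.22
tcp_pos: [0.4994, 0.0114, 0.1643]
orientation: [[0.0, 0.92, -0.392], [-0.0, -0.392, -0.92], [-1.0, 0.0, -0.0]]
force: [0.5, 0.0, 2.5]
finger_gap: 0.0006
```

Call:
step_arm(deltas=[[[0,0.001,0,0,0],[0,0.001,0,0,0],[0,0,0,0,0]]])

```text
clock: 6.47
tcp_pos: [0.4994, 0.0115, 0.1622]
orientation: [[-0.0, 0.92, -0.392], [0.0, -0.392, -0.92], [-1.0, -0.0, -0.0]]
force: [0.6, -0.2, 1.5]
finger_gap: 0.0006
```

Call:
step_arm(deltas=[[[0,0.001,0,0,0],[0,0.001,0,0,0],[0,0,0,0,0]]])

```text
clock: 6.72
tcp_pos: [0.4994, 0.0115, 0.1601]
orientation: [[-0.0, 0.92, -0.392], [0.0, -0.392, -0.92], [-1.0, -0.0, 0.0]]
force: [1.2, -0.3, 2.5]
finger_gap: 0.0003
```

```bash
python3 - <<'E'
from h import *
im=grab('scene','s3');w=grab('wrist','w3');t=grab('top','t3')
for n in 's3','w3','t3': print(n)
a=im['color'][165:240,165:235,::-1]; b=w['color'][130:300,190:350,::-1]
cv2.imwrite('pics/c4.png',np.hstack([cv2.resize(x,(390,420),interpolation=2) for x in(a,b)]))
W=cloud(w);z=W[...,2]
b=(np.hypot(W[...,0]-.5,W[...,1]-.01)<.05)&(z<.2)&(z>.13)
L=W[b];print(len(L),np.percentile(L,[1,50,99],0))
print(proj(w,[[.4993,.0115,.16],[.499,.012,.166],[.499,.012,.148]]))
E
```

```text
s3
w3
t3
6504 [[ 0.4670854  -0.01479686  0.13642331]
 [ 0.50438667  0.02094031  0.14369139]
 [ 0.53224653  0.04600107  0.19776914]]
[[257.47609195 224.8709232 ]
 [256.7791797  228.42239262]
 [256.69073168 216.96778198]]
```

View pics/c4.png

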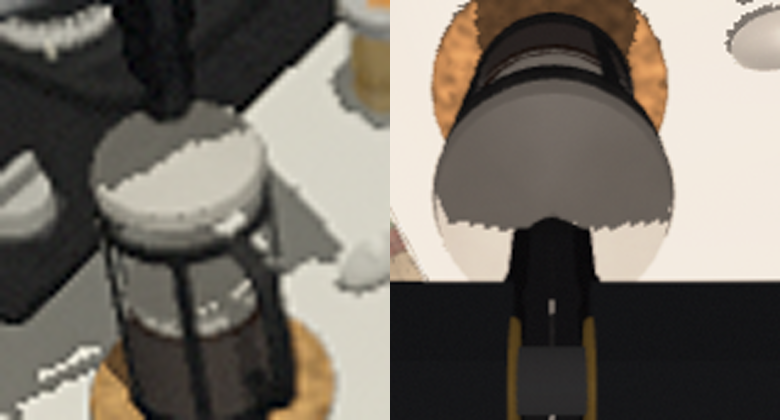

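View pics/s3.png

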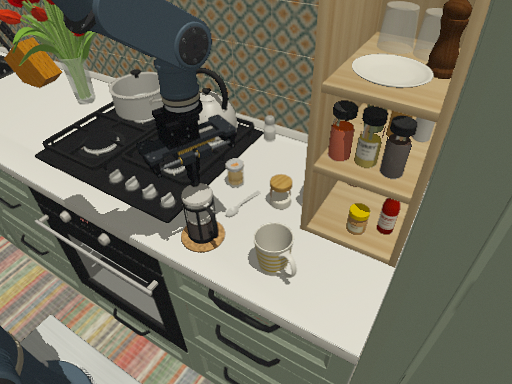

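```bash
python3 - <<'E'
import cv2,numpy as np
cv2.imwrite('pics/c5.png',np.hstack([cv2.resize(cv2.imread(f'pics/{n}.png')[180:250,178:228],(260,364),interpolation=cv2.INTER_NEAREST) for n in('scene0','s2','s3')]))
E
```

```text
(no output)
```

View pics/c5.png

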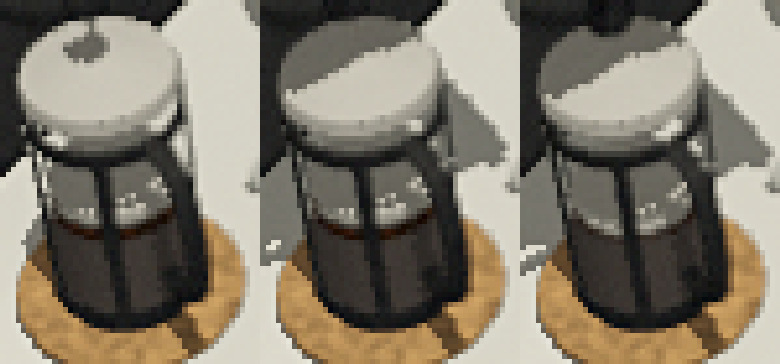

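```bash
python3 - <<'E'
from h import *
for n in ('scene0','s2','s3'):
    d=dict(np.load(n+'.npz'));W=cloud(d);c=d['color'];print(n)
    for r in range(170,194): print(r,' '.join(f'{1000*W[r,q,2]:.0f}/{1000*W[r,q,1]:.0f}/{c[r,q].sum()//3}' for q in range(188,203,2)))
E
```

```text
scene0
170 7/203/39 8/197/39 7/193/34 6/188/34 5/184/31 47/141/38 45/138/36 45/133/31
171 8/199/45 5/197/40 6/190/32 3/188/32 45/145/37 47/139/38 44/136/33 45/130/25
172 7/197/39 4/194/33 6/187/32 3/185/38 47/140/37 47/135/39 45/132/30 40/132/25
173 7/194/34 5/190/38 5/185/34 47/142/36 44/140/39 47/132/31 44/131/28 35/133/25
174 4/194/33 5/188/28 6/182/35 46/140/35 49/133/36 45/132/30 39/132/25 33/132/26
175 2/192/35 3/186/37 188/15/32 188/12/42 191/6/42 42/132/26 35/133/25 7/152/30
176 8/184/34 6/180/39 188/14/44 188/9/47 189/5/42 37/133/25 33/132/23 6/149/34
177 3/185/37 187/16/27 187/12/46 189/7/48 190/2/46 185/3/31 4/153/34 6/147/36
178 4/182/36 187/14/26 188/9/53 187/6/47 186/3/42 183/3/29 4/150/33 3/146/35
179 45/142/36 185/13/24 186/9/46 186/5/43 186/1/35 183/0/27 5/147/34 3/144/36
180 46/138/41 180/15/23 185/7/32 184/4/33 182/3/29 181/-0/26 4/145/35 3/141/32
181 45/136/36 44/133/24 183/7/28 183/4/32 182/1/25 178/-0/18 6/140/32 4/137/32
182 41/137/30 40/134/27 178/9/19 179/5/18 179/1/20 6/143/21 3/141/23 4/134/25
183 38/138/22 34/136/13 7/154/19 177/4/53 141/31/124 142/26/176 
[... 4120 characters left out ...]
 145/15/98 143/13/97
186 141/40/92 143/35/101 143/31/63 169/5/36 160/9/56 144/18/94 146/12/98 144/10/97
187 142/37/100 145/31/100 144/27/95 145/23/90 158/8/91 146/14/101 145/11/97 145/7/96
188 142/35/100 147/27/99 147/23/100 147/19/100 154/10/97 145/13/99 147/7/98 145/5/95
189 145/30/99 146/26/99 146/22/97 145/18/101 152/9/98 147/9/96 146/6/95 143/4/92
190 144/29/98 145/25/97 145/20/100 147/15/99 149/9/98 145/8/126 148/3/123 146/-0/181
191 144/27/99 144/23/99 147/16/102 147/13/98 147/9/94 147/5/188 146/1/183 145/-1/195
192 145/24/100 147/18/103 147/15/101 145/12/98 146/7/185 147/3/198 146/-0/194 145/-4/192
193 145/22/102 145/17/99 147/12/99 146/9/121 148/4/200 146/1/197 147/-3/195 146/-6/194
```

Comparing depth rows, the knob has only gone down about 9 mm. With the fingers shut, their real end sits about 22 mm above the nominal TCP, and contact began at TCP z of about 0.169. I'll go on down to the stop.

Call:
step_arm(deltas=[[[0,0.0015,0,0,0],[0,0.0015,0,0,0],[0,0.0015,0,0,0],[0,0.0015,0,0,0],[0,0.0015,0,0,0],[0,0.0015,0,0,0]]])

```text
clock: 7.37
tcp_pos: [0.4995, 0.0115, 0.1512]
orientation: [[0.0, 0.92, -0.392], [0.0, -0.392, -0.92], [-1.0, 0.0, -0.0]]
force: [0.1, 0.0, 3.8]
finger_gap: 0.0009
```

Call:
step_arm(deltas=[[[0,0.001,0,0,0],[0,0.001,0,0,0],[0,0.001,0,0,0],[0,0.001,0,0,0],[0,0.001,0,0,0]]])

```text
clock: 7.78
tcp_pos: [0.4994, 0.0115, 0.1463]
orientation: [[0.0, 0.92, -0.392], [0.0, -0.392, -0.92], [-1.0, 0.0, -0.0]]
force: [-0.6, 1.1, 2.9]
finger_gap: 0.0004
```

Call:
step_arm(deltas=[[[0,0.001,0,0,0],[0,0.001,0,0,0],[0,0,0,0,0]]])

```text
clock: 8.03
tcp_pos: [0.4995, 0.0115, 0.1443]
orientation: [[0.0, 0.92, -0.392], [0.0, -0.392, -0.92], [-1.0, 0.0, -0.0]]
force: [1.5, 0.0, 3.7]
finger_gap: 0.0005
```

Call:
step_arm(deltas=[[[0,0.001,0,0,0],[0,0.001,0,0,0],[0,0,0,0,0]]])

```text
clock: 8.28
tcp_pos: [0.5002, 0.0113, 0.144]
orientation: [[0.002, 0.92, -0.392], [-0.0, -0.392, -0.92], [-1.0, 0.002, -0.001]]
force: [-1.5, -0.0, 14.7]
finger_gap: 0.0005
```

Call:
step_arm(deltas=[[[0,0.001,0,0,0],[0,0.001,0,0,0],[0,0,0,0,0]]])

```text
clock: 8.53
tcp_pos: [0.501, 0.0113, 0.1438]
orientation: [[0.004, 0.92, -0.392], [-0.001, -0.392, -0.92], [-1.0, 0.004, -0.001]]
force: [-4.2, 0.9, 26.7]
finger_gap: 0.0004
```

The stop is reached: the force climbs to 27 N at z = 0.144. Holding for 2.5 s.

Call:
step_arm(deltas=[[[0,0,0,0,0],[0,0,0,0,0],[0,0,0,0,0],[0,0,0,0,0],[0,0,0,0,0],[0,0,0,0,0],[0,0,0,0,0],[0,0,0,0,0]]])

```text
clock: 9.2
tcp_pos: [0.5009, 0.0113, 0.1438]
orientation: [[0.005, 0.92, -0.392], [-0.001, -0.392, -0.92], [-1.0, 0.004, -0.001]]
force: [-3.6, 1.6, 25.9]
finger_gap: 0.0006
```

Call:
step_arm(deltas=[[[0,0,0,0,0],[0,0,0,0,0],[0,0,0,0,0],[0,0,0,0,0],[0,0,0,0,0],[0,0,0,0,0],[0,0,0,0,0],[0,0,0,0,0]]])

```text
clock: 9.87
tcp_pos: [0.5009, 0.0113, 0.1438]
orientation: [[0.004, 0.92, -0.392], [-0.001, -0.392, -0.92], [-1.0, 0.004, -0.001]]
force: [-3.7, 0.9, 26.2]
finger_gap: 0.0
```

Call:
step_arm(deltas=[[[0,0,0,0,0],[0,0,0,0,0],[0,0,0,0,0],[0,0,0,0,0],[0,0,0,0,0],[0,0,0,0,0],[0,0,0,0,0],[0,0,0,0,0]]])

```text
clock: 10.53
tcp_pos: [0.5009, 0.0113, 0.1438]
orientation: [[0.005, 0.92, -0.392], [-0.001, -0.392, -0.92], [-1.0, 0.004, -0.001]]
force: [-3.8, 0.6, 24.6]
finger_gap: 0.0003
```

Call:
step_arm(deltas=[[[0,0,0,0,0],[0,0,0,0,0],[0,0,0,0,0],[0,0,0,0,0],[0,0,0,0,0],[0,0,0,0,0]]])

```text
clock: 11.03
tcp_pos: [0.5009, 0.0113, 0.1438]
orientation: [[0.005, 0.92, -0.392], [-0.001, -0.392, -0.92], [-1.0, 0.005, -0.001]]
force: [-3.8, 1.9, 26.1]
finger_gap: 0.0005
```

```bash
python3 - <<'E'
from h import *
grab('scene','s4'); w=grab('wrist','w4'); 
cv2.imwrite('pics/c6.png',np.hstack([cv2.resize(cv2.imread(f'pics/{n}.png')[165:250,170:230],(350,496),interpolation=2) for n in('scene0','s4')]))
E
```

```text
(no output)
```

View pics/c6.png

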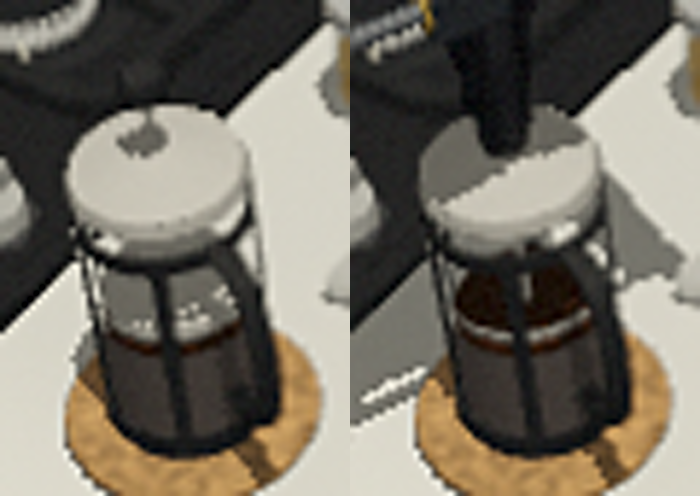

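The plunger is down: the grounds disc has sunk and the knob sits at the lid. Next I'll lift off, open the gripper above the handle and check where the fingertips really are.

Call:
step_arm(deltas=[[[0,-0.005,0,0,0],[0,-0.015,0,0,0],[0,-0.02,0,0,0],[0,-0.02,0,0,0],[0,-0.02,0,0,0],[60,0,0.001,0.016,0],[60,0,0.001,0.016,0],[60,0,0,0.016,0]]])

```text
clock: 11.8
tcp_pos: [0.4817, -0.0338, 0.2201]
orientation: [[-0.001, 0.92, -0.391], [-0.0, -0.391, -0.92], [-1.0, -0.001, 0.001]]
force: [-0.9, 0.0, -0.5]
finger_gap: 0.0131
```

Call:
step_arm(deltas=[[[60,0,0,0.018,0],[60,0,0,0,0],[60,0,0,0,0],[60,0,0,0,0],[60,0,0,0,0]]])

```text
clock: 12.22
tcp_pos: [0.4753, -0.0494, 0.2201]
orientation: [[-0.001, 0.92, -0.392], [0.0, -0.392, -0.92], [-1.0, -0.001, -0.0]]
force: [-0.5, -0.4, 0.5]
finger_gap: 0.0459
```

```bash
python3 - <<'E'
from h import *
s=readout.get_state();print(s['tcp_pos'],s['finger_gap'])
for n,t in (('scene','s5'),('wrist','w5'),('top','t5')):
    im=grab(n,t); print(n,proj(im,[s['tcp_pos'],s['tcp_pos']+[0,0,.022],[.475,-.0505,.106]]).round(1).tolist())
a=cv2.imread('pics/s5.png')[140:260,150:270];b=cv2.imread('pics/w5.png')[100:340,136:376]
cv2.imwrite('pics/c7.png',np.hstack([cv2.resize(x,(400,400),interpolation=2) for x in(a,b)]))
im=dict(np.load('s5.npz'));W=cloud(im)
for r in range(150,200,2): print(r,' '.join(f'{1000*W[r,q,2]:.0f}/{1000*W[r,q,1]:.0f}' for q in range(186,234,3)))
E
```

```text
[ 0.47534791 -0.04939845  0.22008226] 0.045895120658846655
scene [[206.9, 180.2], [205.8, 171.6], [212.7, 220.3]]
wrist [[257.5, 225.1], [257.7, 241.2], [257.0, 177.6]]
top [[226.7, 257.3], [226.2, 257.4], [229.8, 257.1]]
150 333/-62 333/-67 331/-69 329/-72 327/-74 6/233 5/226 34/190 39/178 278/-52 287/-65 287/-70 284/-72 47/131 36/132 6/149
152 331/-64 330/-67 327/-69 325/-71 322/-73 4/229 7/218 5/211 3/205 272/-50 282/-64 283/-70 281/-73 38/132 3/154 6/144
154 327/-64 326/-67 323/-68 320/-71 318/-73 4/222 6/211 4/205 6/195 3/190 277/-63 279/-70 277/-74 5/155 4/147 6/138
156 324/-65 322/-67 319/-69 317/-71 2/225 5/214 2/209 4/199 5/189 4/182 270/-61 273/-69 272/-73 7/147 7/139 6/131
158 319/-63 317/-65 315/-69 291/-49 4/217 3/210 5/200 5/192 5/184 47/138 264/-60 268/-69 267/-72 4/143 4/135 6/125
160 316/-64 294/-46 291/-48 286/-48 6/209 nan/nan 7/192 3/187 46/141 45/134 259/-59 264/-69 263/-73 4/137 72/73 69/69
162 276/-28 287/-44 286/-48 283/-50 5/203 5/195 3/189 44/144 46/134 39/133 255/-60 261/-70 257/-72 6/130 69/71 70/63
164 11/223 281/-42 282/-48 277/-48 45/160 7/187 45/145 48
[... 1197 characters left out ...]
143/1 -0/107 1/99 0/92 -0/85 -1/78 0/69 1/61 -0/55
188 143/38 145/30 160/12 163/4 161/-0 145/7 145/1 143/-3 143/-9 1/93 -2/88 -2/80 -2/73 -2/66 -0/57 0/49
190 143/34 147/24 153/14 158/4 156/-1 146/2 145/-3 143/-8 141/-12 -0/89 -1/82 -0/74 -1/68 -2/60 1/52 -3/47
192 144/29 145/22 147/14 146/10 147/3 144/-1 145/-7 142/-11 142/-17 -1/84 -1/77 -1/70 1/61 1/54 1/46 -1/40
194 144/24 145/18 147/11 145/6 147/-1 146/-6 143/-10 143/-16 141/-20 -1/80 -2/73 -2/66 -2/58 -1/50 -1/43 -3/37
196 144/20 145/13 146/7 nan/nan 147/-5 145/-10 142/-13 141/-18 141/-24 124/-17 -1/67 1/59 -0/52 0/45 1/37 1/30
198 144/15 144/10 143/5 144/-2 143/-7 142/-12 142/-17 143/-23 140/-27 125/-22 0/62 2/53 -1/48 0/40 -1/34 0/26
```

View pics/c7.png

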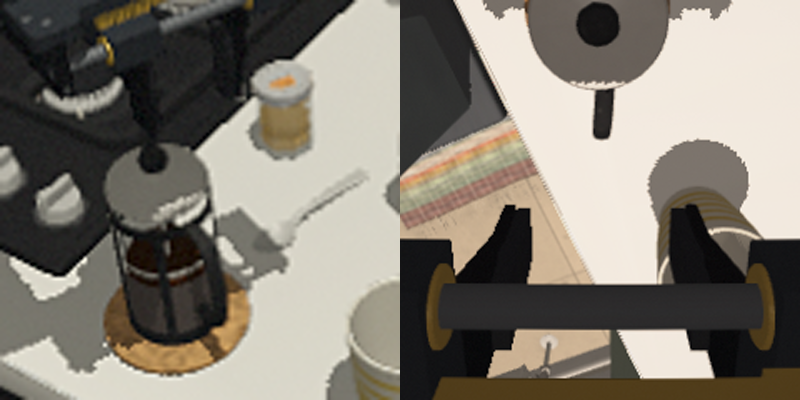

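The knob is at 164 mm, so it's fully down. The fingertips sit about 23 mm above the reported TCP with the gripper open too. I'll measure the tips and handle in this view.

```bash
python3 - <<'E'
from h import *
T=np.array([.4753,-.0494]);ty=np.array([.92,-.392]);tz=np.array([-.392,-.92])
for n in ('s5','w5','t5'):
    W=cloud(dict(np.load(n+'.npz'))).reshape(-1,3)
    v=W[:,:2]-T; a=v@ty;b=v@tz
    f=(abs(a)<.06)&(abs(b)<.04)&(W[:,2]>.18)&(W[:,2]<.275)
    for s in (-1,1):
        q=f&(a*s>0)
        if q.sum()>5: print(n,s,q.sum(),'z',np.percentile(W[q,2],[0,2,10]).round(3),'a',np.percentile(a[q],[2,50,98]).round(4),'b',np.percentile(b[q],[2,50,98]).round(4))
    c=np.array([.4992,.0118]);u=W[:,:2]-c;r=np.hypot(*u.T);ang=np.degrees(np.arctan2(u[:,1],u[:,0]))
    h=(r>.04)&(r<.085)&(W[:,2]>.085)&(W[:,2]<.135)&(abs(ang+111)<25)
    if h.sum():
        H=W[h];print(n,'handle',h.sum(),H.mean(0).round(4),'a',np.percentile(a[h],[3,50,97]).round(4),'b',np.percentile(b[h],[3,50,97]).round(4))
        for lo in np.arange(-.03,.02,.006):
            k=h&(b>=lo)&(b<lo+.006)
            if k.sum()>3: print('   b',lo.round(3),k.sum(),'a mid',((a[k].max()+a[k].min())/2).round(4),np.ptp(a[k]).round(4),'z',np.median(W[k,2]).round(3))
E
```

```text
s5 -1 109 z [0.241 0.242 0.244] a [-0.0326 -0.0295 -0.0216] b [-0.0089  0.0095  0.0121]
s5 1 130 z [0.24  0.24  0.244] a [0.024  0.0255 0.0336] b [-0.0083  0.0092  0.0125]
s5 handle 121 [ 0.4768 -0.0493  0.1127] a [-0.0034  0.0009  0.007 ] b [-0.0227  0.0019  0.0108]
   b -0.024 9 a mid 0.004 0.0107 z 0.126
   b -0.018 10 a mid 0.0028 0.0098 z 0.126
   b -0.012 15 a mid 0.0022 0.0091 z 0.127
   b -0.006 17 a mid 0.0029 0.0104 z 0.122
   b -0.0 27 a mid 0.0019 0.0108 z 0.115
   b 0.006 43 a mid 0.0014 0.0108 z 0.099
w5 -1 870 z [0.24  0.242 0.245] a [-0.0348 -0.0274 -0.0247] b [-0.0119 -0.0098  0.0067]
w5 1 871 z [0.24  0.242 0.245] a [0.0228 0.0255 0.0327] b [-0.012  -0.0099  0.0071]
w5 handle 329 [ 0.4803 -0.0377  0.1246] a [-0.0055  0.      0.0055] b [-0.0251 -0.0135  0.0034]
   b -0.03 26 a mid 0.0005 0.0101 z 0.125
   b -0.024 84 a mid 0.0005 0.0102 z 0.126
   b -0.018 75 a mid 0.0005 0.0102 z 0.127
   b -0.012 62 a mid -0.0004 0.0103 z 0.127
   b -0.006 52 a mid -0.0004 0.0105 z 0.123
   b -0.0 30 a mid -0.0009 0.0098 z 0.115
```

Call:
step_arm(deltas=[[[60,0.015,0,0.002,0],[60,0.02,0,0,0],[60,0.02,0,0,0],[60,0.02,0,0,0],[60,0.015,0,0,0],[60,0.01,0,0,0],[60,0.01,0,0,0],[60,0,0,0,0]]])

```text
clock: 13.03
tcp_pos: [0.4734, -0.0511, 0.1087]
orientation: [[-0.004, 0.92, -0.392], [0.001, -0.392, -0.92], [-1.0, -0.004, 0.0]]
force: [-0.7, -0.4, -0.1]
finger_gap: 0.0523
```

Call:
step_arm(deltas=[[[60,0.01,0,0,0],[60,0.01,0,0,0],[60,0.01,0,0,0],[60,0.005,0,0,0],[60,0.005,0,0,0],[60,0,0,0,0]]])

```text
clock: 13.53
tcp_pos: [0.4745, -0.0517, 0.07]
orientation: [[-0.001, 0.92, -0.392], [0.0, -0.392, -0.92], [-1.0, -0.001, 0.0]]
force: [0.0, -0.4, 0.2]
finger_gap: 0.0524
```

```bash
python3 - <<'E'
from h import *
s=readout.get_state();print(s['tcp_pos'],s['finger_gap'],s['force'])
for n,t in (('scene','s6'),('wrist','w6')): grab(n,t)
a=cv2.imread('pics/s6.png')[140:260,150:270];b=cv2.imread('pics/w6.png')[100:340,136:376]
cv2.imwrite('pics/c8.png',np.hstack([cv2.resize(x,(400,400),interpolation=2) for x in(a,b)]))
E
```

```text
[ 0.47446107 -0.05168905  0.06999643] 0.05236697021978548 [ 0.00727094 -0.43668636  0.20490227]
```

View pics/c8.png

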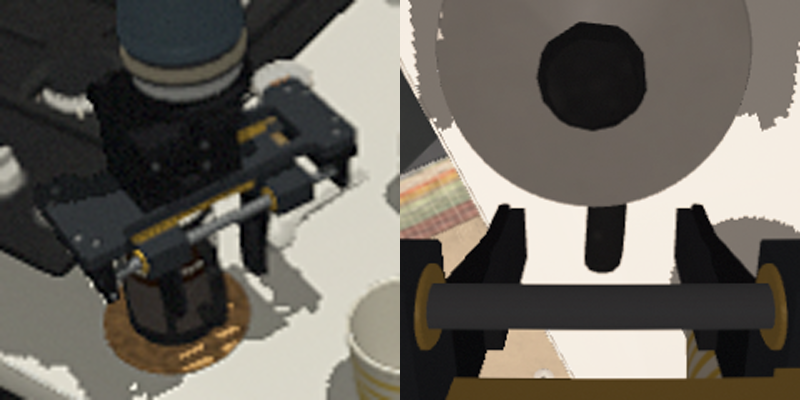

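The handle bar sits centred between the open fingers. Closing at 60 N.

Call:
step_arm(deltas=[[[0,0,0,0,0],[0,0,0,0,0],[0,0,0,0,0],[0,0,0,0,0],[0,0,0,0,0],[0,0,0,0,0],[0,0,0,0,0],[0,0,0,0,0]]], force=60)

```text
clock: 14.3
tcp_pos: [0.4746, -0.0519, 0.0704]
orientation: [[0.0, 0.92, -0.392], [-0.0, -0.392, -0.92], [-1.0, 0.0, -0.0]]
force: [0.7, 0.7, 1.0]
finger_gap: 0.0097
```

Call:
step_arm(deltas=[[[0,0,0,0,0],[0,0,0,0,0],[0,-0.001,0,0,0],[0,-0.002,0,0,0],[0,-0.003,0,0,0],[0,-0.003,0,0,0],[0,-0.003,0,0,0],[0,0,0,0,0]]])

```text
clock: 14.97
tcp_pos: [0.4748, -0.052, 0.0829]
orientation: [[0.001, 0.92, -0.392], [-0.0, -0.392, -0.92], [-1.0, 0.001, 0.0]]
force: [-1.2, -0.2, -3.6]
finger_gap: 0.0097
```

```bash
python3 - <<'E'
from h import *
s=readout.get_state();print(s['tcp_pos'],s['finger_gap'],s['force'],s['torque'])
for n,t in (('scene','s7'),('wrist','w7')): grab(n,t)
a=cv2.imread('pics/s7.png')[140:260,150:270];b=cv2.imread('pics/w7.png')[50:340,111:401]
cv2.imwrite('pics/c9.png',np.hstack([cv2.resize(x,(400,400),interpolation=2) for x in(a,b)]))
E
```

```text
[ 0.47479463 -0.05202414  0.08288656] 0.009727452794629988 [-1.18807454 -0.15070217 -3.64201831] [-0.44639552  0.1947403  -0.00462922]
```

View pics/c9.png

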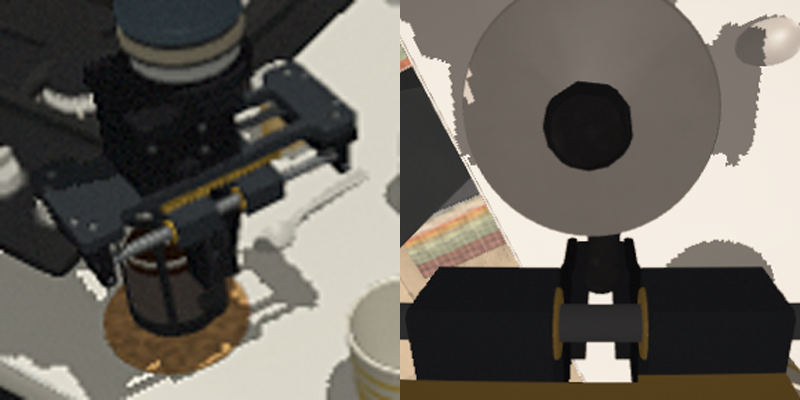

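Held firmly and level so far. Lifting on.

Call:
step_arm(deltas=[[[0,-0.002,0,0,0],[0,-0.004,0,0,0],[0,-0.005,0,0,0],[0,-0.006,0,0,0],[0,-0.006,0,0,0],[0,-0.006,0,0,0],[0,-0.006,0,0,0],[0,-0.006,0,0,0]]])

```text
clock: 15.73
tcp_pos: [0.4746, -0.0519, 0.1241]
orientation: [[0.0, 0.92, -0.392], [-0.0, -0.392, -0.92], [-1.0, 0.0, 0.0]]
force: [0.1, -0.9, -4.3]
finger_gap: 0.0092
```

Call:
step_arm(deltas=[[[0,-0.006,0,0,0],[0,-0.006,0,0,0],[0,-0.006,0,0,0],[0,-0.006,0,0,0],[0,-0.006,0,0,0],[0,-0.004,0,0,0],[0,-0.002,0,0,0],[0,0,0,0,0]]])

```text
clock: 16.4
tcp_pos: [0.4749, -0.052, 0.1599]
orientation: [[0.001, 0.92, -0.392], [-0.0, -0.392, -0.92], [-1.0, 0.001, -0.0]]
force: [0.1, -0.2, -4.5]
finger_gap: 0.0096
```

Call:
step_arm(deltas=[[[0,-0.003,0,0,0],[0,-0.006,0,0,0],[0,-0.007,0,0,0],[0,-0.007,0,0,0],[0,-0.007,0,0,0],[0,-0.006,0,0,0],[0,-0.003,0,0,0],[0,0,0,0,0]]])

```text
clock: 17.07
tcp_pos: [0.4752, -0.0521, 0.1994]
orientation: [[0.002, 0.92, -0.392], [-0.001, -0.392, -0.92], [-1.0, 0.002, -0.0]]
force: [0.8, -0.1, -5.1]
finger_gap: 0.0092
```

```bash
python3 - <<'E'
from h import *
s=readout.get_state();print(s['clock'],s['tcp_pos'],s['finger_gap'],s['force'],s['torque'])
a=grab('scene','s8')['color'];w=grab('wrist','w8')
cv2.imwrite('pics/c10.png',np.hstack([cv2.resize(x[:,:,::-1],(400,300)) for x in(a,w['color'])]))
for n in ('w7','w8'):
    W=cloud(dict(np.load(n+'.npz')));c=np.array([.4995,.0115]);z=W[...,2];b=(np.hypot(W[...,0]-.4995,W[...,1]-.0115)<.034)&(np.hypot(W[...,0]-.4995,W[...,1]-.0115)>.014)&(z>.12)
    P=W[b];A=np.c_[P[:,:2]-c,np.ones(len(P))];q=np.linalg.lstsq(A,P[:,2],rcond=None)[0];print(n,len(P),q.round(3))
E
```

```text
17.0667 [ 0.47518058 -0.05207986  0.199381  ] 0.00917388377436181 [ 0.78760956 -0.0629625  -5.05980542] [-0.35024059  0.17744727 -0.03778665]
w7 23552 [-0.099 -0.234  0.157]
w8 23544 [-0.099 -0.237  0.273]
```

View pics/c10.png

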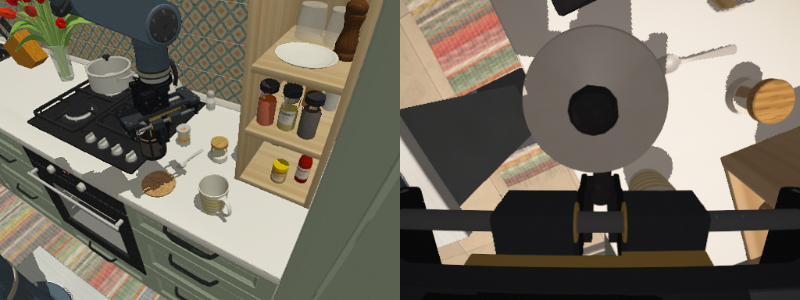

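```bash
python3 - <<'E'
from h import *
ty=np.array([.92,-.392]);tz=np.array([-.392,-.92])
for n in ('w5','w6','w7','w8'):
    d=dict(np.load(n+'.npz'));W=cloud(d);c=np.array([.4995,.0115]);z=W[...,2]
    v=W[...,:2]-c;r=np.hypot(v[...,0],v[...,1]);b=(r<.034)&(r>.016)&(v@tz<.02)&(z>.12)&(z<(.153 if n in('w5','w6') else .33))
    P=W[b];A=np.c_[v[b]@ty,v[b]@tz,np.ones(len(P))]
    q=np.linalg.lstsq(A,P[:,2],rcond=None)[0]
    for i in range(6):
        e=P[:,2]-A@q;k=abs(e)<max(.004,2*e.std());P=P[k];A=A[k];q=np.linalg.lstsq(A,P[:,2],rcond=None)[0]
    print(n,len(P),q.round(3),e.std().round(4))
    for lo in np.arange(-.036,.03,.008):
        k=(v@tz>=lo)&(v@tz<lo+.008)&(abs(v@ty)<.03)&(z>.12)&(z<.33)
        print('  ',lo.round(3),k.sum(),np.percentile(z[k],[10,50,90]).round(4) if k.sum() else '')
E
```

```text
w5 3399 [-0.006  0.016  0.143] 0.0013
   -0.036 326 [0.1376 0.1417 0.1431]
   -0.028 637 [0.1411 0.1429 0.1442]
   -0.02 786 [0.1419 0.144  0.1456]
   -0.012 761 [0.1426 0.1451 0.1621]
   -0.004 743 [0.1429 0.1455 0.1645]
   0.004 648 [0.1425 0.1449 0.1633]
   0.012 649 [0.142  0.1438 0.1456]
   0.02 806 [0.1417 0.1436 0.3261]
   0.028 5181 [0.3213 0.3267 0.3285]
w6 17778 [-0.005  0.018  0.143] 0.0012
   -0.036 1737 [0.1381 0.1419 0.143 ]
   -0.028 3600 [0.1415 0.1429 0.1442]
   -0.02 4178 [0.1422 0.144  0.1456]
   -0.012 4429 [0.1428 0.1454 0.1627]
   -0.004 4051 [0.143  0.1458 0.1645]
   0.004 2924 [0.1426 0.1447 0.1636]
   0.012 2907 [0.142  0.1439 0.1454]
   0.02 2287 [0.1416 0.1429 0.1441]
   0.028 3763 [0.1417 0.1754 0.1778]
w7 17127 [0.002 0.034 0.154] 0.0012
   -0.036 1892 [0.149  0.1522 0.1534]
   -0.028 3570 [0.1519 0.1534 0.1548]
   -0.02 3994 [0.1528 0.1547 0.1563]
   -0.012 4334 [0.1535 0.1562 0.1742]
   -0.004 3900 [0.1539 0.1566 0.1754]
   0.004 2834 [0.1536 0.1556 0.1739]
   0.012 2936 [0.1532 0.1551 0.1566]
   0.02 2200 [0.153  0.1541 0.1552]
   0.028 9888 [0.1788 0.1913 0.1971]
w8 17092 [0.002 0.034 0.271] 0.0012
   -0.036 1906 [0.2651 0.2683 0.2694]
   -0.028 3556 [0.2681 0.2696 0.2709]
   -0.02 3990 [0.2688 0.2708 0.2724]
   -0.012 4361 [0.2696 0.2723 0.2903]
   -0.004 3898 [0.27   0.2728 0.2915]
   0.004 2812 [0.2697 0.2717 0.2899]
   0.012 2926 [0.2694 0.2712 0.2727]
   0.02 2197 [0.269  0.2703 0.2713]
   0.028 9848 [0.295  0.3075 0.3133]
```

The pot tilts only about 1° and its base is near z = 0.135. Now carrying it sideways to the mug.

Call:
step_arm(deltas=[[[0,0,0.001,0.003,0],[0,0,0.0025,0.0065,0],[0,0,0.004,0.0095,0],[0,0,0.005,0.0125,0],[0,0,0.005,0.0125,0],[0,0,0.005,0.0125,0],[0,0,0.005,0.0125,0],[0,0,0.005,0.0125,0]]])

```text
clock: 17.83
tcp_pos: [0.4723, -0.1414, 0.1981]
orientation: [[-0.0, 0.92, -0.393], [-0.0, -0.393, -0.92], [-1.0, -0.0, 0.0]]
force: [-0.9, -0.7, -4.1]
finger_gap: 0.0093
```

Call:
step_arm(deltas=[[[0,0,0.005,0.0125,0],[0,0,0.005,0.0125,0],[0,0,0.005,0.0125,0],[0,0,0.005,0.0125,0],[0,0,0.005,0.0125,0],[0,0,0.004,0.0095,0],[0,0,0.0025,0.006,0],[0,0,0.001,0.003,0]]])

```text
clock: 18.5
tcp_pos: [0.4708, -0.2282, 0.1983]
orientation: [[0.0, 0.92, -0.393], [-0.0, -0.393, -0.92], [-1.0, 0.001, 0.0]]
force: [0.5, 0.6, -4.5]
finger_gap: 0.0095
```

```bash
python3 - <<'E'
from h import *
s=readout.get_state();print(s['clock'],s['tcp_pos'],s['finger_gap'],s['force'],s['torque'])
a=grab('scene','s9')['color'];w=grab('wrist','w9')['color'];t=grab('top','t9')['color']
cv2.imwrite('pics/c11.png',np.hstack([cv2.resize(x[:,:,::-1],(400,300)) for x in(a,t)]))
E
```

```text
18.5 [ 0.47080304 -0.22815311  0.19833751] 0.009520164150394068 [ 0.48915783  0.61097835 -4.53996205] [-0.35357541  0.18210094 -0.07880333]
```

View pics/c11.png

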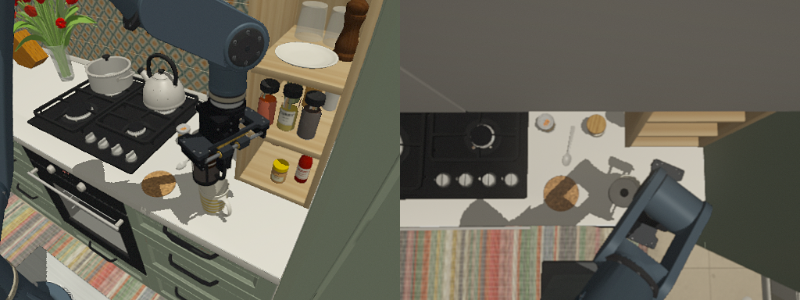

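Call:
step_arm(deltas=[[[0,0,0.001,0.003,0],[0,0,0.003,0.008,0],[0,0,0.004,0.009,0],[0,0,0.004,0.009,0],[0,0,0.004,0.009,0],[0,0,0.003,0.008,0],[0,0,0.001,0.003,0],[0,0,0,0,0]]])

```text
clock: 19.32
tcp_pos: [0.4698, -0.2812, 0.1983]
orientation: [[0.0, 0.919, -0.394], [-0.0, -0.394, -0.919], [-1.0, 0.0, 0.0]]
force: [0.9, 0.2, -3.4]
finger_gap: 0.0094
```

```bash
python3 - <<'E'
from h import *
s=readout.get_state();print(s['clock'],s['tcp_pos'],s['finger_gap'],s['force'],s['torque'])
ims={n:grab(n,n[0]+'10') for n in('scene','wrist','top')}
cv2.imwrite('pics/c12.png',np.hstack([cv2.resize(x,(400,400),interpolation=2) for x in (cv2.imread('pics/s10.png')[150:300,190:340],cv2.imread('pics/w10.png')[0:384,64:448])]))
T=s['tcp_pos'][:2];ty=np.array([.92,-.392]);tz=np.array([-.392,-.92])
W=cloud(ims['wrist']);z=W[...,2];v=W[...,:2]-T;b=(np.hypot(v@ty,v@tz+.0662)<.045)&(z>.255)&(z<.278)
L=W[b];(c,r)=cv2.minEnclosingCircle(L[(L[:,2]>.262)][:,:2].astype(np.float32));print('lid',c,r)
c0=T-tz*.0662
b=b&(np.hypot(W[...,0]-c[0],W[...,1]-c[1])<.034);u=W[b][:,:2]-c;A=np.c_[u@ty,u@tz,np.ones(b.sum())];print(np.linalg.lstsq(A,W[b][:,2],rcond=None)[0].round(3))
K=W[(np.hypot(W[...,0]-c[0],W[...,1]-c[1])<.02)&(z>.28)&(z<.31)];print('knob',len(K),np.median(K,0).round(4))
print('lip est',np.array(c)+.0357*np.array([np.cos(np.radians(69)),np.sin(np.radians(69))]),'mug .507 -.1845')
def circ(P):
    from scipy.optimize import least_squares
    return least_squares(lambda q:np.hypot(P[:,0]-q[0],P[:,1]-q[1])-.041,P[:,:2].mean(0),loss='soft_l1',f_scale=.003).x
for n in('wrist','scene','top'):
    W=cloud(ims[n]);z=W[...,2];m=(abs(z-.101)<.005)&(np.hypot(W[...,0]-.507,W[...,1]+.1845)<.055)
    P=W[m];print(n,len(P), circ(P) if len(P)>20 else '')
E
```

```text
19.3167 [ 0.46976941 -0.28118822  0.19826107] 0.009423983876015587 [ 0.9087381  0.241125  -3.4443823] [-0.35114001  0.15288774 -0.01199575]
lid (0.4932011663913727, -0.2158326357603073) 0.03594406694173813
[0.01  0.019 0.27 ]
knob 3283 [ 0.4935 -0.2145  0.2898]
lip est [ 0.5059949  -0.18250381] mug .507 -.1845
wrist 519 [ 0.50524322 -0.1844793 ]
scene 111 [ 0.50674271 -0.18636865]
top 117 [ 0.50652974 -0.18306744]
```

View pics/c12.png

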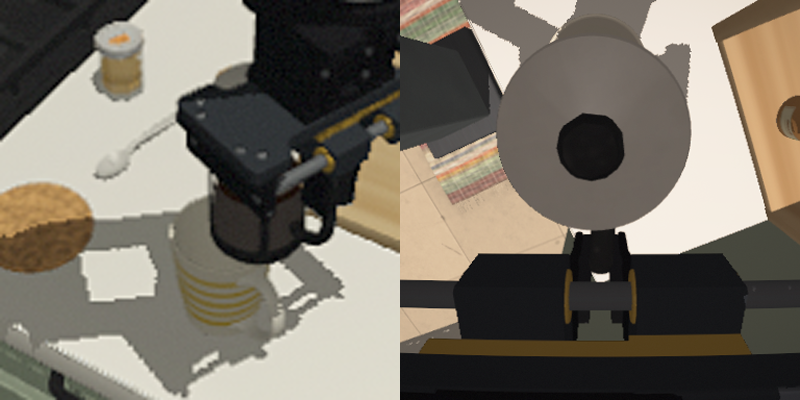

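Lip estimate (0.506, -0.183) against mug mouth (0.507, -0.185): within a few millimetres, pot level, mug unmoved. Settling, then handing in.

Call:
step_arm(deltas=[[[0,0,0,0,0],[0,0,0,0,0],[0,0,0,0,0],[0,0,0,0,0],[0,0,0,0,0],[0,0,0,0,0],[0,0,0,0,0],[0,0,0,0,0]]])

```text
clock: 20.13
tcp_pos: [0.4698, -0.2798, 0.1983]
orientation: [[-0.0, 0.92, -0.392], [-0.0, -0.392, -0.92], [-1.0, -0.0, 0.0]]
force: [-0.3, -0.5, -4.0]
finger_gap: 0.0094
```

```bash
python3 - <<'E'
from h import *
s=readout.get_state();print(s['clock'],s['tcp_pos'],s['qd'].round(3),s['finger_gap'],s['force'])
print(robot.sign_off())
E
```

```text
20.1333 [ 0.46980378 -0.2797557   0.19834493] [-0.001  0.     0.003 -0.002  0.001  0.001] 0.009368082545712586 [-0.25729837 -0.53335395 -4.005235  ]
the job is handed in; nothing more can be done
None
```

I pressed the plunger slowly to its stop and held it there at about 26 N for 2.5 s. I then gripped the pot by its handle at 60 N, lifted it level and carried it over the mug. I handed it in at 20.1 s, still held there; sign-off gave no verdict.

- **Last checks:** my lip estimate is about 3 mm from the middle of the mug mouth, seen from above. The pot's base is about 34 mm above the rim, and the pot tilts about 1°. The knob stands about 20 mm above the lid, so the plunger is still down. The joints are essentially still, and the mug measured within about 2 mm of where it started. I didn't re-measure the jars and spoon; I only saw them in the pictures, apparently undisturbed.
- **One disagreement:** the fingertips measured 20–23 mm above the reported TCP, both open and shut. I corrected the press and grip heights for this. The grasp point should be 5–16 mm from the handle point, whichever reading is right.

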